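# Third hand at the gauge stop

## Task

Get the holding jig ready and be my third hand: on the grey readout box press the large key down fully and let it up (power), then the small key (zero) while nothing touches the jig's spring stop. Then stand the thicker of the two plywood offcuts, on edge as it is, in the jig's channel with its end square against the stop, and press it steadily along the channel so that the stop's pointer stays between the two marks, never running the stop to the end of its travel. Leave the thinner offcut alone, and finish while still holding the thick one pressed there, so that I can screw it down.

Things in the scene. Friction and masses are not known exactly. Their poses are not given: they have to be found in the camera images.
- jig: Fixed holding jig: plywood board 280 x 130 x 12 mm on the table, at x -130..+150, y -65..+65 mm in its own frame. Origin on the board's underside, on the channel's centre line; x runs along the channel to the stop, z up. Two wooden strips, 14 mm wide, 8 mm above the board, leave a channel 52 mm wide (y -26..+26) from x = -120 to +35 mm.
- channel (a point): Point on the board's top face at the jig's origin (x = 0, y = 0, z = 12 mm in the jig's frame), same axes as the jig. When the thick block is pressed rightly its middle is 8 to 18 mm beyond this point toward the stop and 33 mm above it.
- stop_face (a point): Centre of the pressing face of the spring stop's pad, 48 wide x 56 high, across the channel, z = 14..70 mm. At x = +50, z = 42 mm in the jig's frame at rest; it looks to the jig's -x. Axes as the jig. Behind the pad, at x = 90..140 mm of the jig, is a dark steel housing 76 mm wide, top at z = 70 mm, with the two marks (pairs of small steel bars) on top.
- stop_slide (a joint): How far the spring stop is pushed in (m), along the jig's +x: 0 at rest, 0.024 at its end. A spring of 600 N/m with no preload pushes back. The pointer on top stands at the first mark at 0.008 and at the second at 0.018; midway, 0.013, is about 8 N.
- readout: Fixed grey plastic box 150 x 84 x 28 mm lying flat, with a dark window along one long side. Origin under its centre, x along its length, z up.
- big_key (a joint): Large round key (34 mm across): 0 up, 0.006 m fully down; a spring takes 5 N at full travel and lifts it again.
- big_key_top (a point): Centre of the top of the large key, which stands at (-38, +11) mm on the readout box, pressed straight down.
- small_key (a joint): Small round key (20 mm across): 0 up, 0.006 m fully down; 5 N at full travel.
- small_key_top (a point): Centre of the top of the small key, which stands at (+40, +11) mm on the readout box, pressed straight down.
- thick_mid (a point): Centre of the loose thick plywood offcut, 100 mm long, 66 mm high and 32 mm thick, standing on its long edge, about 0.16 kg. Its own y axis runs along its length (level), x points up, z goes through the thickness (level). Either end may meet the stop.
- thin_mid (a point): Centre of the thin plywood offcut, 110 mm long, 68 mm high, 22 mm thick, also standing on edge; same axes. To be left alone.
Mind the look-alikes: they are no part of the job. What is shaped like the part that bears thick_mid but orange or purple is not meant.

How it is judged:
By the outcome, as a careful person would: the job done as asked, in the order asked, and still so for the second after the job is handed in, while the arm keeps its last pose, push and grip.
It also fails if it takes over 72 s, if anything falls off the work surface, if the arm or the gripper's body presses on something with over 40 N, if the wrist force passes 120 N, or if a joint passes its speed limit or range.

## Robot

A 6-joint arm with a two-finger parallel gripper is mounted at the origin on a cart in front of the work surface, level with it; the furniture and walls round the work are solid. World frame = base frame: x ahead of the robot, y to its left, z up, the work surface at z = 0. Lengths are in m, angles in rad, forces in N, time in s.
With the tool pointing down it reaches from about 0.25 to 0.775 m from the base axis. Payload 4 kg.
Tool frame: the origin (TCP) lies on the centre line of the jaws, within the pads' length; the fingertips stand 14 mm ahead of it and the grasp point (between the pads) lies 5 mm behind it (robot.tcp_to_tips is the distance from the TCP to the fingertips, in m); z points along the fingers, y is the line along which they close (so a half turn about z gives the same grasp; the last joint's range is limited). The gripper opens to 94 mm and grips with 3 to 60 N. Pads are 16 mm wide; open, the fingers measure 119 mm over their backs; the gripper's body (75 mm by 177 mm) begins 78 mm behind the grasp point.
Start: joints at [-1.41, 0.087, 1.371, -0, 1.684, -0.103], TCP at [0.143, -0.531, 0.22] pointing down, gripper open.
Joint ranges: [-3.1, 3.1], [-0.76, 2.03], [0.27, 2.55], [-1.08, 4.22], [0.17, 2.65], [-2.57, 2.57]. Speed limits (rad/s): [2.79, 2.79, 3.14, 3.14, 3.14, 3.14].

## Interface

Orientations are given as [roll, pitch, yaw] about the fixed x, y, z axes, in that order (R = Rz(yaw) Ry(pitch) Rx(roll)).
In Python, from bench import robot gives the robot as it stands.
- The arm moves only by the tool carry_out, never from a script. Its argument "increments" is a list of rows, each a list of 3 entries, a list of its own where there are three numbers: the closure in counts, from 0 (fully open) to 255 (shut), then the shift along the tool's x, y, z in mm, then the turn about the tool's z in degrees. In form: [[fingers, [dx, dy, dz], twist], ...]. A call has 1 to 8 rows; each row shifts and turns the commanded pose from where the row before left it, along the tool's axes as they then stand; what a row does not reach is not made up. A row lasts 1/10 s, in which the tool goes at most 50 mm and 8.59 degrees, less where a joint would pass 70% of its speed; a pose out of reach is approached as far as the arm can. A call with a gripper value outside its range is refused whole. The fingers move at their own pace and stop on an object; the grip force is fixed at half the most. Time passes only in rows, so rows that do not move let the fingers close. It gives the time, the measured TCP pose, the force, the opening and the grip force at its end, in the units of the state.
- robot.get_obs(): the state, without advancing time (a new reading comes with each control period).
- robot.snapshot(name): name is "scene" or "top" or "wrist"; returns the picture (480x640x3 uint8, blue, green, red); there is no depth.
- robot.get_calibration(name): a dict with "vfov" (degrees; the focal length in pixels is half the picture's height over the tangent of half this angle, whatever the lens; pixels are square), "cx", "cy" (the principal point, pixels), "T" (4x4, takes a point from camera to world coordinates). Camera axes: x right, y down, z forward; pixel columns grow to the right and rows downward; lengths in m; the calibration is good to about 2 mm. The wrist camera is an equidistant fisheye: a pixel r from the principal point sees the ray r / f radians off the axis. A picture is of the moment at which its call begins: read the wrist's pose just before it. get_calibration takes no time and is no camera call; for the wrist camera it gives the pose at the moment of the call.
- robot.close_job(): hands the job in; it is judged then, once.
The state is a dict: "time": time; "joint_positions": joint angles; "qvel": joint speeds; "joint_torque": joint torques, N m; "tool_pos": TCP position; "ee_rot": TCP orientation; "wrist_force": force on the tool from outside, world axes, zero at the start; "wrist_torque": the same for the moment, N m; "width": finger opening in m; "finger_force": force on a finger pad.
Only numpy, scipy, OpenCV 4.12 (cv2) and the standard library are available. Lean on these libraries where they do the work, as an engineer would, in place of code of your own. Each camera call takes 0.05 s, during which the arm holds its last target. There are 200 camera calls.

## Working session

There is one attempt and no reset: what is moved stays moved. The work goes in short steps, Python scripts to look and compute and a tool call to move; the robot and the scene stay as the last step left them, time stands still between calls to the robot, and variables do not carry over. Pictures are saved under pics/ and viewed, at most 11 in all, crops included, and the job is handed in when it is done.

Besides the shell and the picture viewer there is one more tool, called after "Call:" in YAML: its name, and indented under it one key for each argument. carry_out: Moves the arm, as the interface text tells. Its arguments: {"type":"object","properties":{"increments":{"type":"array","items":{"type":"array"}}},"required":["increments"]}

```bash
mkdir -p pics; ls; python3 - <<'E'
from bench import robot
import cv2
for n in("scene","top"):
    cv2.imwrite(f"pics/{n}0.png",robot.snapshot(n)); c=robot.get_calibration(n); print(n,c)
print(robot.get_obs())
E
```

```text
pics
scene {'vfov': 49.17689760180331, 'cx': 320.3407485777652, 'cy': 242.42908027064374, 'T': array([[-0.70821994, -0.4468119 ,  0.54661105, -0.13741389],
       [-0.70580874,  0.46573922, -0.53377991,  0.64911563],
       [-0.01607899, -0.76383644, -0.64520955,  0.9004893 ],
       [ 0.        ,  0.        ,  0.        ,  1.        ]])}
top {'vfov': 54.98788220371785, 'cx': 314.7563715017756, 'cy': 237.24168882544492, 'T': array([[ 0.00261734, -0.98921042,  0.1464783 ,  0.38608581],
       [-0.99970322, -0.00613615, -0.02357601, -0.00772648],
       [ 0.02422045, -0.14637312, -0.9889329 ,  1.20492942],
       [ 0.        ,  0.        ,  0.        ,  1.        ]])}
{'time': 0.1, 'joint_positions': array([-1.41010790e+00,  8.78890578e-02,  1.37205760e+00, -7.57121268e-06,
        1.68361596e+00, -1.03068617e-01]), 'qvel': array([-0.00085347, -0.00246403, -0.00421614, -0.00122805,  0.00081149,
       -0.00130419]), 'joint_torque': array([ 3.04888323e-03, -3.41253269e+01, -3.03300118e+01,  7.21405051e-02,
        3.04436870e-02, -9.94372635e-05]), 'tool_pos': array([ 0.14332641, -0.53052304,  0.21843994]), 'ee_rot': array([-3.13963237e+00, -1.95197200e-04,  2.63756011e-01]), 'wrist_force': array([ 0.54588199,  1.02366143, -0.24664617]), 'wrist_torque': array([ 0.01471876, -0.02200611,  0.05183186]), 'finger_force': 0.0, 'width': 0.09354566401591016}
```

View pics/top0.png

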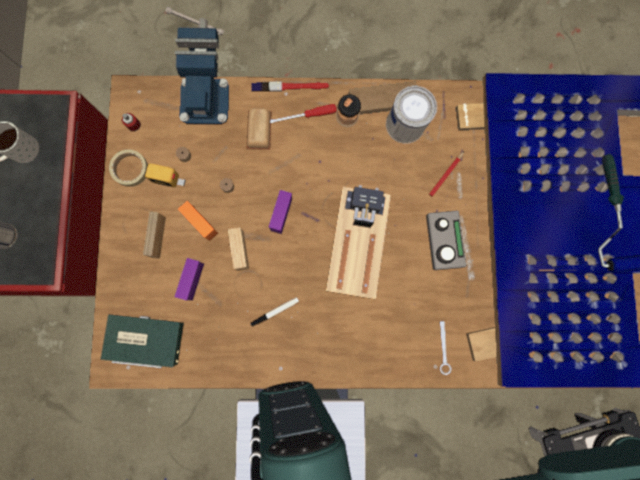

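View pics/scene0.png

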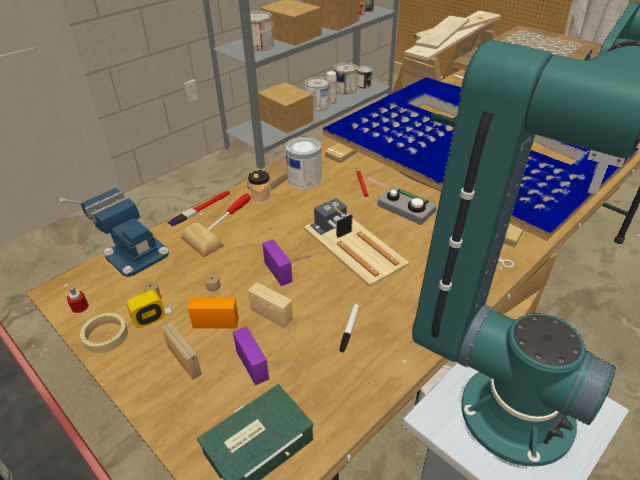

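The top view shows the thick offcut at about (237,248) and the thin one at (153,234). The jig runs from (355,295) up to its stop at (367,200). The readout is at (447,240), with the big key at (446,254) and the small key at (444,224).

```bash
cat > h.py <<'E'
import numpy as np, cv2
from bench import robot
def ray(n,u,v,c=None):
    c=c or robot.get_calibration(n); f=240/np.tan(np.radians(c["vfov"]/2)); x,y=u-c["cx"],v-c["cy"]
    if n=="wrist":
        r=np.hypot(x,y)+1e-9; t=r/f; d=np.array([x/r*np.sin(t),y/r*np.sin(t),np.cos(t)])
    else: d=np.array([x/f,y/f,1])
    return c["T"][:3,3],c["T"][:3,:3]@d
def onz(n,u,v,z,c=None):
    o,d=ray(n,u,v,c); return o+d*(z-o[2])/d[2]
def tri(*rs):
    A=0;b=0
    for o,d in rs:
        d=d/np.linalg.norm(d);P=np.eye(3)-np.outer(d,d);A=A+P;b=b+P@o
    return np.linalg.solve(A,b)
def Rt(o):
    from scipy.spatial.transform import Rotation as R
    return R.from_euler('xyz',o).as_matrix()
def togo(p,o=None):
    "target world point -> mm along tool axes"
    o=o or robot.get_obs(); return (Rt(o["ee_rot"]).T@(np.array(p)-o["tool_pos"])*1000).round(1)
E
python3 - <<'E'
from h import *
np.set_printoptions(precision=4,suppress=True)
im=cv2.imread("pics/top0.png")
for nm,u,v,z in[("thick",237,248,.066),("thin",153,234,.068),("big",446,254,.036),("small",444,224,.036),("jigfar",367,188,.012),("jignear",352,296,.012)]: print(nm,onz("top",u,v,z))
print(robot.get_calibration("wrist"))
a=cv2.resize(im[190:310,140:300],None,fx=5,fy=5,interpolation=cv2.INTER_CUBIC)
cv2.imwrite("pics/c1.png",a)
a=cv2.resize(im[180:300,320:480],None,fx=5,fy=5,interpolation=cv2.INTER_CUBIC)
cv2.imwrite("pics/c2.png",a)
E
```

```text
thick [0.5266 0.1578 0.066 ]
thin [0.5601 0.3655 0.068 ]
big [ 0.5178 -0.3727  0.036 ]
small [ 0.596  -0.3706  0.036 ]
jigfar [ 0.6963 -0.1751  0.012 ]
jignear [ 0.4106 -0.1324  0.012 ]
{'vfov': 65.70646984690485, 'cx': 317.2642809048533, 'cy': 247.48669793394737, 'T': array([[ 0.2609, -0.9313, -0.2542,  0.2167],
       [-0.9654, -0.2525, -0.0659, -0.5123],
       [-0.0028,  0.2626, -0.9649,  0.3827],
       [ 0.    ,  0.    ,  0.    ,  1.    ]])}
```

View pics/c1.png

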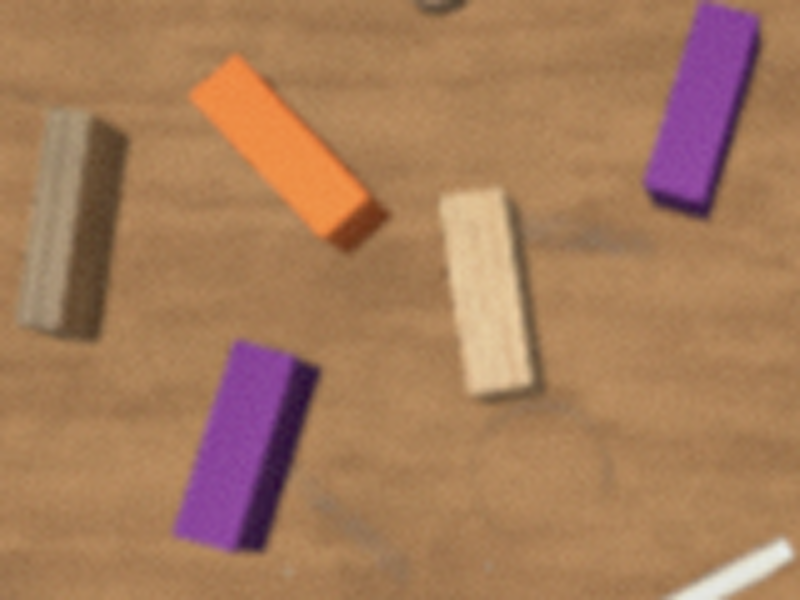

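View pics/c2.png

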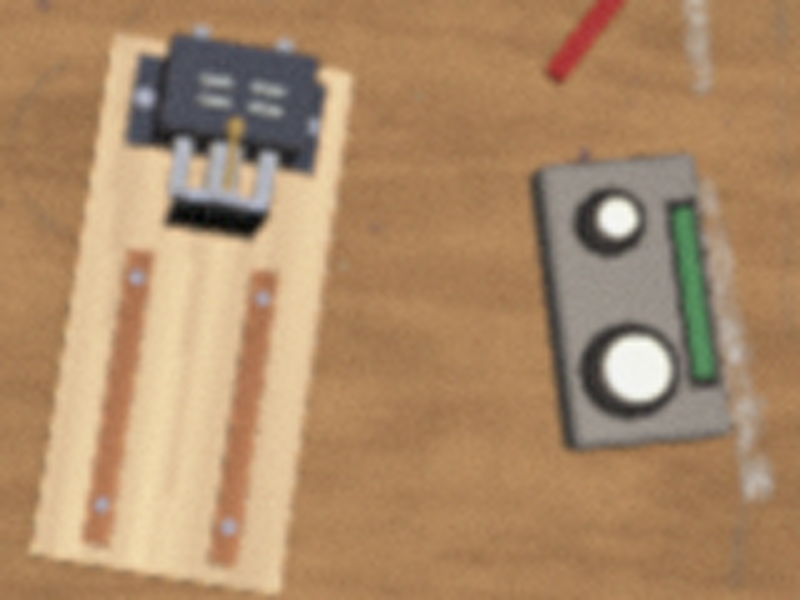

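The first crop shows the thick offcut as the light block, with top corners (440,197), (505,188), (535,385) and (470,397). The thin one is at left. The second crop has the board corners at (30,552), (282,593), (352,72) and (115,35), with key tops at (637,370) (big) and (616,218) (small).

```bash
python3 - <<'E'
from h import *
np.set_printoptions(precision=4,suppress=True)
P=lambda u,v,z,o:onz("top",u/5+o[0],v/5+o[1],z)
im=cv2.imread("pics/scene0.png"); m=cv2.inRange(im,(190,190,190),(255,255,255))
n,_,s,c=cv2.connectedComponentsWithStats(m)
sc=[c[i] for i in range(1,n) if 370<c[i][0]<440 and 180<c[i][1]<220 and s[i][4]>15];print(sc)
im=cv2.imread("pics/top0.png"); m=cv2.inRange(im,(190,190,190),(255,255,255))
n,_,s,c=cv2.connectedComponentsWithStats(m)
tp=[c[i] for i in range(1,n) if 430<c[i][0]<458 and 210<c[i][1]<270 and s[i][4]>10];print(tp)
for a in sc:
  for b in tp: print("tri",tri(ray("scene",*a),ray("top",*b)))
for b in tp: print(onz("top",*b,.04))
t=[P(*q,.066,(140,190)) for q in[(440,197),(505,188),(535,385),(470,397)]];print(np.array(t))
d=(t[3]+t[2]-t[0]-t[1])/2;print("thick",sum(t)/4,np.linalg.norm(d),np.linalg.norm(t[1]-t[0]),np.degrees(np.arctan2(d[1],d[0])))
j=[P(*q,.012,(320,180)) for q in[(30,552),(282,593),(352,72),(115,35)]]
d=(j[2]+j[3]-j[0]-j[1])/2;L=np.linalg.norm(d);e=d/L
print("jig",L,np.linalg.norm(j[1]-j[0]),np.degrees(np.arctan2(d[1],d[0])),"origin",sum(j)/4-e*.010)
for q in[(120,545),(208,563),(150,255),(253,273)]:print("strip",P(*q,.02,(320,180)))
print(togo([.557,-.372,.2]))
E
```

```text
[array([393.5789, 191.4211]), array([417.0526, 201.4561])]
[array([443., 223.]), array([447.1901, 253.281 ])]
tri [ 0.5978 -0.3659  0.0422]
tri [ 0.5379 -0.3374  0.0876]
tri [ 0.576  -0.3964  0.0056]
tri [ 0.5198 -0.3734  0.0418]
[ 0.5979 -0.3668  0.04  ]
[ 0.5192 -0.3746  0.04  ]
[[0.5732 0.1814 0.066 ]
 [0.578  0.1493 0.066 ]
 [0.4796 0.132  0.066 ]
 [0.4735 0.1637 0.066 ]]
thick [0.5261 0.1566 0.066 ] 0.10054987336734819 0.03251334723544154 -169.97872957371675
jig 0.27799614918426263 0.13141333186016593 -9.071768920062985 origin [ 0.5418 -0.1507  0.012 ]
strip [ 0.4281 -0.1112  0.02  ]
strip [ 0.4191 -0.1563  0.02  ]
strip [ 0.5786 -0.1279  0.02  ]
strip [ 0.5695 -0.1816  0.02  ]
[440.7 -45.2  18.6]
```

```bash
python3 - <<'E'
from h import *
print(togo([.519,-.374,.2]))
E
```

```text
[403.5 -53.1  18.6]
```

Call:
carry_out:
  increments:
    - [255,[40,-5,0],0]
    - [255,[40,-5,0],0]
    - [255,[40,-5,0],0]
    - [255,[40,-5,0],0]
    - [255,[40,-5,0],0]
    - [255,[40,-5,0],0]
    - [255,[40,-5,0],0]
    - [255,[40,-5,0],0]

```text
time: 0.9
tool_pos: [0.4432, -0.4079, 0.2188]
ee_rot: [-3.141, 0.001, 0.264]
wrist_force: [-0.3, -0.3, -0.4]
width: 0.0334
finger_force: 0.0
```

Call:
carry_out:
  increments:
    - [255,[40,-5,10],0]
    - [255,[40,-8,10],0]
    - [255,[0,0,0],0]
    - [255,[0,0,0],0]

```text
time: 1.3
tool_pos: [0.5158, -0.3747, 0.1981]
ee_rot: [-3.14, 0.002, 0.266]
wrist_force: [-0.5, 0.1, 0.1]
width: 0.0022
finger_force: 0.0
```

```bash
cat > look.py <<'E'
from h import *
import sys
np.set_printoptions(precision=4,suppress=True)
c=robot.get_calibration("wrist"); im=robot.snapshot("wrist"); np.save("pics/wc.npy",c,allow_pickle=True)
cv2.imwrite(f"pics/{sys.argv[1]}.png",im)
o=robot.get_obs(); print(o["time"],o["tool_pos"],o["ee_rot"],o["wrist_force"],o["width"])
E
python3 look.py w1; python3 -c "
from h import *
print(togo([.519,-.374,.08]))"
```

```text
1.35 [ 0.5153 -0.3756  0.199 ] [-3.141   0.0013  0.264 ] [-0.0782  0.2364 -1.3644] 0.0009810288035222534
[  4.1  -0.5 118.9]
```

View pics/w1.png

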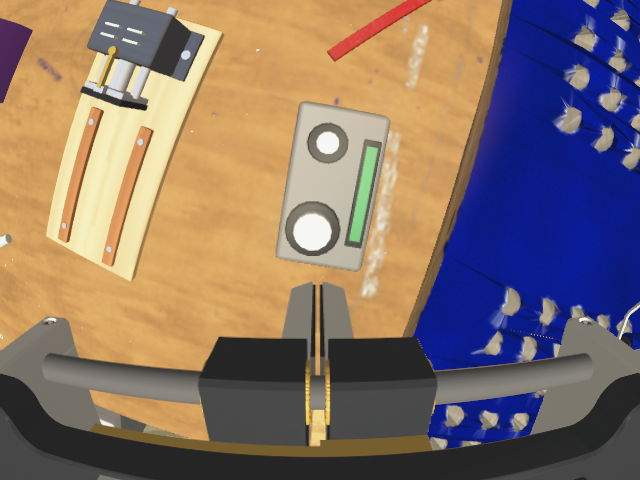

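The wrist picture shows the big key's top at (312,232) and the small key's at (328,143). The closed fingertips are at (318,285), and the jig is at upper left.

```bash
python3 - <<'E'
from h import *
np.set_printoptions(precision=4,suppress=True)
c=np.load("pics/wc.npy",allow_pickle=True).item()
im=cv2.imread("pics/w1.png");m=cv2.inRange(im,(225,225,225),(255,255,255))
n,_,s,cc=cv2.connectedComponentsWithStats(m)
for i in range(1,n):
  if 290<cc[i][0]<345 and 120<cc[i][1]<260 and s[i][4]>50: print(cc[i],s[i],onz("wrist",*cc[i],.042,c))
for z,pts in((.012,[(131,280),(46,237),(222,31)]),(.02,[(62,243),(110,265),(97,108),(147,128)])):
  for q in pts: print(q,onz("wrist",*q,z,c))
print(togo([.519,-.374,.062]))
E
```

```text
[327.5072 142.4725] [317 133  22  20 345] [ 0.5961 -0.3626  0.042 ]
[311.933 231.735] [ 294  214   37   36 1015] [ 0.5172 -0.3702  0.042 ]
(131, 280) [ 0.4066 -0.1924  0.012 ]
(46, 237) [ 0.424  -0.0659  0.012 ]
(222, 31) [ 0.6799 -0.2361  0.012 ]
(62, 243) [ 0.4272 -0.0984  0.02  ]
(110, 265) [ 0.4203 -0.168   0.02  ]
(97, 108) [ 0.5822 -0.1234  0.02  ]
(147, 128) [ 0.5714 -0.1884  0.02  ]
[  4.2  -0.5 136.9]
```

Call:
carry_out:
  increments:
    - [255,[1,-3,40],0]
    - [255,[2,0,40],0]
    - [255,[0,0,30],0]
    - [255,[0,0,20],0]
    - [255,[0,0,6],0]
    - [255,[0,0,0],0]
    - [255,[0,0,0],0]

```text
time: 2.05
tool_pos: [0.5183, -0.3732, 0.0656]
ee_rot: [3.138, -0.002, 0.263]
wrist_force: [-0.3, -0.5, 0.2]
width: 0.0008
finger_force: 0.0
```

Call:
carry_out:
  increments:
    - [255,[0,0,3],0]
    - [255,[0,0,3],0]
    - [255,[0,0,2],0]
    - [255,[0,0,1],0]
    - [255,[0,0,0],0]
    - [255,[0,0,0],0]

```text
time: 2.65
tool_pos: [0.519, -0.3733, 0.0582]
ee_rot: [3.136, -0.002, 0.264]
wrist_force: [-1.9, -1.6, 10.3]
width: 0.0007
finger_force: 5.2
```

Call:
carry_out:
  increments:
    - [255,[0,0,2],0]
    - [255,[0,0,0],0]
    - [255,[0,0,0],0]

```text
time: 2.95
tool_pos: [0.5191, -0.3734, 0.0581]
ee_rot: [3.136, -0.003, 0.264]
wrist_force: [-3.9, 1.8, 16.2]
width: 0.0006
finger_force: 8.2
```

```bash
python3 look.py w2
```

```text
3.0 [ 0.5191 -0.3734  0.058 ] [ 3.1358 -0.0026  0.264 ] [-4.5138  1.3297 16.3136] 0.00015125104189341938
```

Call:
carry_out:
  increments:
    - [255,[0,0,-2],0]
    - [255,[0,0,0],0]

```text
time: 3.2
tool_pos: [0.519, -0.3734, 0.0582]
ee_rot: [3.136, -0.002, 0.264]
wrist_force: [-1.7, -0.8, 9.9]
width: 0.0004
finger_force: 5.0
```

Call:
carry_out:
  increments:
    - [255,[0,0,-3],0]
    - [255,[0,0,0],0]
    - [255,[0,0,0],0]

```text
time: 3.5
tool_pos: [0.5188, -0.3729, 0.0586]
ee_rot: [3.138, -0.002, 0.264]
wrist_force: [1.1, -3.0, 4.6]
width: 0.0002
finger_force: 2.3
```

Call:
carry_out:
  increments:
    - [255,[0,0,-2],0]
    - [255,[0,0,0],0]
    - [255,[0,0,0],0]

```text
time: 3.8
tool_pos: [0.5182, -0.3719, 0.0595]
ee_rot: [3.141, -0.001, 0.264]
wrist_force: [1.2, -2.6, 4.5]
width: 0.0002
finger_force: 2.1
```

Call:
carry_out:
  increments:
    - [255,[0,0,-2],0]
    - [255,[0,0,0],0]
    - [255,[0,0,0],0]

```text
time: 4.1
tool_pos: [0.5178, -0.3715, 0.0611]
ee_rot: [-3.141, 0.0, 0.264]
wrist_force: [1.6, -1.7, 3.1]
width: 0.0002
finger_force: 1.6
```

View pics/w2.png

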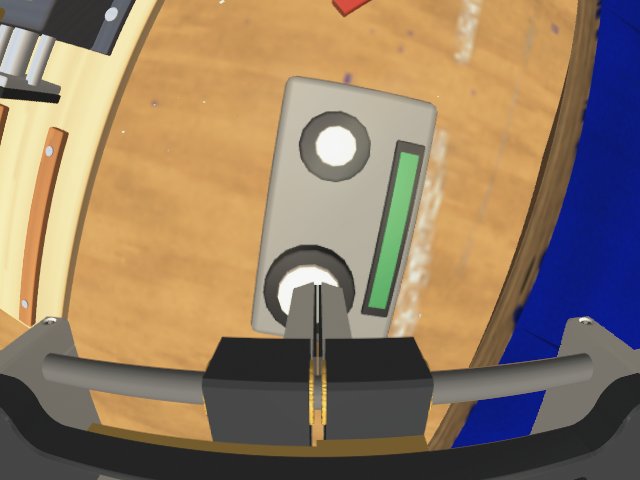

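Call:
carry_out:
  increments:
    - [255,[0,0,-20],0]
    - [255,[20,3,-5],0]
    - [255,[30,5,0],0]
    - [255,[28,4,0],0]
    - [255,[0,0,5],0]
    - [255,[0,0,10],0]
    - [255,[0,0,5],0]
    - [255,[0,0,0],0]

```text
time: 4.9
tool_pos: [0.5943, -0.3623, 0.0644]
ee_rot: [-3.138, 0.003, 0.263]
wrist_force: [-1.5, 1.1, 1.8]
width: 0.0006
finger_force: 0.6
```

```bash
python3 look.py w3; python3 - <<'E'
from h import *
c=np.load("pics/wc.npy",allow_pickle=True).item()
im=cv2.imread("pics/w3.png");m=cv2.inRange(im,(225,225,225),(255,255,255))
n,_,s,cc=cv2.connectedComponentsWithStats(m)
for i in range(1,n):
  if s[i][4]>150: print(cc[i],s[i])
E
```

```text
4.95 [ 0.5948 -0.3629  0.0654] [-3.1396  0.0018  0.263 ] [ 0.427   0.3785 -0.3306] 0.0002466198932515984
```

Call:
carry_out:
  increments:
    - [255,[0,0,3],0]
    - [255,[0,0,3],0]
    - [255,[0,0,2],0]
    - [255,[0,0,0],0]
    - [255,[0,0,0],0]

```text
time: 5.45
tool_pos: [0.596, -0.3636, 0.0593]
ee_rot: [3.141, 0.001, 0.264]
wrist_force: [-2.5, -0.6, 3.8]
width: 0.0005
finger_force: 2.1
```

Call:
carry_out:
  increments:
    - [255,[0,0,2],0]
    - [255,[0,0,2],0]
    - [255,[0,0,2],0]
    - [255,[0,0,0],0]
    - [255,[0,0,0],0]

```text
time: 5.95
tool_pos: [0.5963, -0.3637, 0.058]
ee_rot: [3.139, -0.001, 0.264]
wrist_force: [-8.3, 2.9, 18.7]
width: 0.0002
finger_force: 9.4
```

```bash
python3 look.py w4
```

```text
6.0 [ 0.5963 -0.3637  0.058 ] [ 3.1387 -0.0009  0.2638] [-8.1221  3.084  18.9005] 0.00019845154484989577
```

View pics/w4.png

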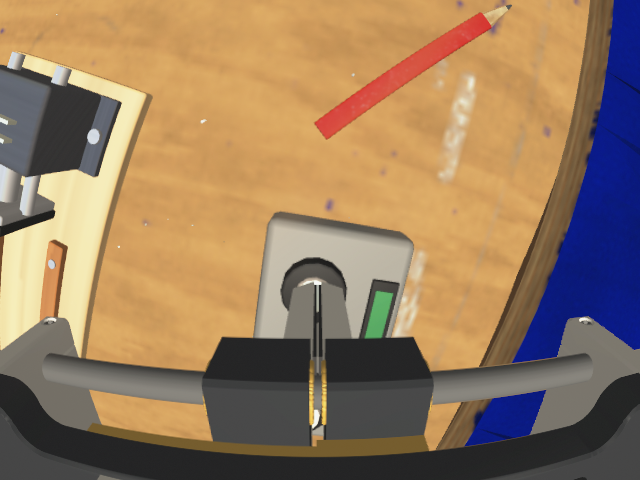

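The picture shows the tips on the small key at (315,287). At 18 N it is bottomed. Next I release it and travel to the thick offcut.

Call:
carry_out:
  increments:
    - [255,[0,0,-4],0]
    - [255,[0,0,-6],0]
    - [255,[0,0,-15],0]
    - [255,[0,0,-40],0]
    - [0,[0,0,-40],0]
    - [0,[0,0,-40],0]
    - [0,[0,0,-10],0]

```text
time: 6.7
tool_pos: [0.5986, -0.3638, 0.2143]
ee_rot: [3.134, -0.008, 0.265]
wrist_force: [0.3, 0.5, 0.9]
width: 0.0209
finger_force: 0.0
```

Call:
carry_out:
  increments:
    - [0,[0,-44,0],0]
    - [0,[0,-44,0],0]
    - [0,[0,-44,0],0]
    - [0,[0,-44,0],0]
    - [0,[0,-44,0],0]
    - [0,[0,-44,0],0]
    - [0,[0,-44,0],0]
    - [0,[0,-44,0],0]

```text
time: 7.5
tool_pos: [0.5034, -0.0211, 0.2059]
ee_rot: [-3.14, 0.002, 0.264]
wrist_force: [0.5, 0.8, 0.1]
width: 0.0852
finger_force: 0.0
```

Call:
carry_out:
  increments:
    - [0,[0,-44,0],0]
    - [0,[0,-44,0],0]
    - [0,[0,-44,0],0]
    - [0,[0,-44,0],0]
    - [0,[0,0,0],5.1]
    - [0,[0,0,0],0]
    - [0,[0,0,0],0]

```text
time: 8.2
tool_pos: [0.4583, 0.1467, 0.2065]
ee_rot: [-3.142, 0.002, 0.177]
wrist_force: [0.2, 1.0, -0.2]
width: 0.094
finger_force: 0.0
```

```bash
python3 look.py w5
```

```text
8.25 [0.4585 0.1462 0.2067] [-3.1416  0.0013  0.1754] [0.6535 0.7969 0.1673] 0.0940330311933213
```

View pics/w5.png

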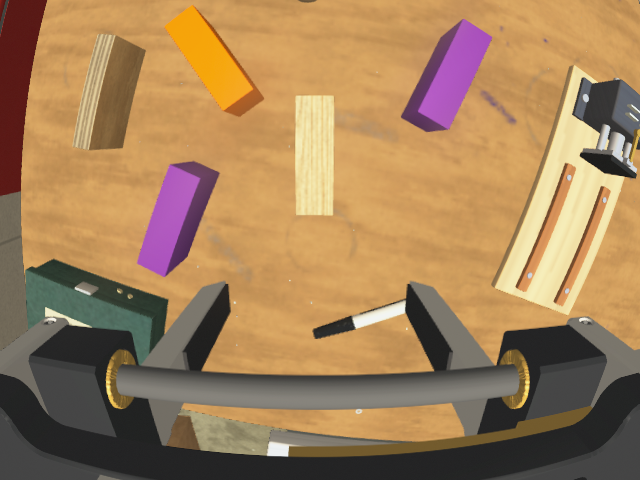

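The thick block lies straight in the image, with top corners at (296,96), (334,96), (333,215) and (295,214).

```bash
python3 - <<'E'
from h import *
np.set_printoptions(precision=4,suppress=True)
c=np.load("pics/wc.npy",allow_pickle=True).item()
p=np.array([onz("wrist",*q,.066,c) for q in[(296,96),(334,96),(333,215),(295,214)]])
d=p[0]+p[1]-p[2]-p[3];m=p.mean(0);print(m,np.linalg.norm(d)/2,np.linalg.norm(p[0]-p[1]),np.degrees(np.arctan2(d[1],d[0])))
m[2]=.040;print(togo(m))
E
```

```text
[0.527  0.1602 0.066 ] 0.09806938339433725 0.03061276551554956 9.613087513304093
[ 70.   -1.8 166.6]
```

Call:
carry_out:
  increments:
    - [0,[35,0,0],0]
    - [0,[34,0,10],0.3]
    - [0,[0,0,40],0]
    - [0,[0,0,40],0]
    - [0,[0,0,40],0]
    - [0,[0,0,25],0]
    - [0,[0,0,10],0]
    - [0,[0,0,0],0]

```text
time: 9.05
tool_pos: [0.5257, 0.1575, 0.0407]
ee_rot: [3.141, 0.004, 0.168]
wrist_force: [-0.0, -0.4, 1.0]
width: 0.0937
finger_force: 0.0
```

Call:
carry_out:
  increments:
    - [255,[0,0,0],0]
    - [255,[0,0,0],0]
    - [255,[0,0,0],0]
    - [255,[0,0,0],0]
    - [255,[0,0,0],0]
    - [255,[0,0,0],0]
    - [255,[0,0,0],0]
    - [255,[0,0,0],0]

```text
time: 9.85
tool_pos: [0.5265, 0.1589, 0.0424]
ee_rot: [-3.141, 0.0, 0.17]
wrist_force: [0.2, 0.3, 1.1]
width: 0.0332
finger_force: 0.4
```

Call:
carry_out:
  increments:
    - [255,[0,0,0],0]
    - [255,[0,0,0],0]
    - [255,[0,0,-10],0]
    - [255,[0,0,-30],0]
    - [255,[0,0,-40],0]
    - [255,[0,0,-20],0]
    - [255,[0,0,0],0]

```text
time: 10.55
tool_pos: [0.529, 0.1589, 0.1472]
ee_rot: [3.141, -0.009, 0.169]
wrist_force: [-0.2, -0.4, -1.9]
width: 0.0312
finger_force: 30.0
```

Call:
carry_out:
  increments:
    - [255,[-7,37,0],0]
    - [255,[-7,37,0],0]
    - [255,[-7,37,0],0]
    - [255,[-7,37,0],0]
    - [255,[-7,37,0],0]
    - [255,[-7,37,0],0]
    - [255,[-7,37,0],0]
    - [255,[-8,41,0],0]

```text
time: 11.35
tool_pos: [0.5197, -0.1476, 0.1404]
ee_rot: [-3.14, 0.003, 0.17]
wrist_force: [0.4, -0.3, -2.7]
width: 0.0315
finger_force: 30.0
```

Call:
carry_out:
  increments:
    - [255,[0,0,0],6.3]
    - [255,[0,0,0],6.3]
    - [255,[0,0,0],6.2]
    - [255,[0,0,0],0]
    - [255,[0,0,0],0]

```text
time: 11.85
tool_pos: [0.5202, -0.1464, 0.141]
ee_rot: [-3.141, 0.003, -0.156]
wrist_force: [0.0, 1.0, -1.5]
width: 0.0315
finger_force: 30.0
```

```bash
python3 look.py w6; python3 -c "
from h import *
print(togo([.521,-.1467,.14]))
import cv2
robot_im=robot.snapshot('scene');cv2.imwrite('pics/s6.png',robot_im)"
```

```text
11.9 [ 0.5205 -0.1464  0.1414] [-3.1414  0.0018 -0.1566] [-0.174   0.5731 -1.7275] 0.031610378800077256
[0.6 0.2 1.4]
```

View pics/w6.png

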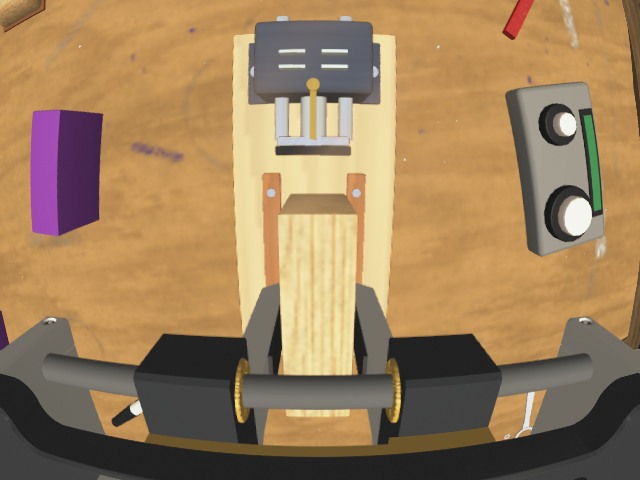

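The picture shows the block held straight over the channel. The strip screws are at (271,193) and (357,193), and the board edges are at x=235 and x=396 near row 100.

```bash
python3 - <<'E'
from h import *
np.set_printoptions(precision=4,suppress=True)
c=np.load("pics/wc.npy",allow_pickle=True).item()
g=lambda u,v,z:togo(onz("wrist",u,v,z,c))
for q in[(271,193,.02),(357,193,.02),(234,100,.012),(396,100,.012),(276,151,.07),(351,151,.07),(239,240,.012),(392,240,.012),(280,213,.162),(356,213,.162)]: print(q,g(*q))
E
```

```text
(271, 193, 0.02) [ 41.6 -34.6 121.6]
(357, 193, 0.02) [ 41.6  31.9 121.6]
(234, 100, 0.012) [116.  -64.4 129.5]
(396, 100, 0.012) [115.9  63.  129.5]
(276, 151, 0.07) [ 74.4 -24.7  71.6]
(351, 151, 0.07) [74.3 22.4 71.6]
(239, 240, 0.012) [  2.  -63.4 129.7]
(392, 240, 0.012) [  2.1  62.9 129.7]
(280, 213, 0.162) [ 50.8 -13.2 -20.4]
(356, 213, 0.162) [ 50.8  16.5 -20.4]
```

Call:
carry_out:
  increments:
    - [255,[0,-2,0],0]
    - [255,[0,0,30],0]
    - [255,[0,0,30],0]
    - [255,[0,0,15],0]
    - [255,[0,0,7],0]
    - [255,[0,0,0],0]
    - [255,[0,0,0],0]

```text
time: 12.65
tool_pos: [0.5223, -0.1451, 0.0619]
ee_rot: [3.141, -0.002, -0.158]
wrist_force: [0.5, 0.3, -1.9]
width: 0.0313
finger_force: 30.0
```

Call:
carry_out:
  increments:
    - [255,[0,0,2],0]
    - [255,[0,0,2],0]
    - [255,[0,0,0],0]
    - [255,[0,0,0],0]

```text
time: 13.05
tool_pos: [0.5214, -0.1448, 0.0567]
ee_rot: [3.141, -0.0, -0.159]
wrist_force: [0.9, 0.4, -0.3]
width: 0.0314
finger_force: 30.0
```

Call:
carry_out:
  increments:
    - [255,[0,0,2],0]
    - [255,[0,0,1],0]
    - [255,[0,0,0],0]
    - [255,[0,0,0],0]

```text
time: 13.45
tool_pos: [0.5217, -0.1449, 0.0544]
ee_rot: [3.141, -0.001, -0.159]
wrist_force: [-0.1, 0.3, 4.6]
width: 0.0317
finger_force: 30.0
```

Call:
carry_out:
  increments:
    - [255,[5,0,-1],0]
    - [255,[6,0,0],0]
    - [255,[6,0,0],0]
    - [255,[0,0,0],0]
    - [255,[0,0,0],0]

```text
time: 13.95
tool_pos: [0.5391, -0.1476, 0.0545]
ee_rot: [3.141, -0.002, -0.158]
wrist_force: [0.7, -0.8, 0.9]
width: 0.0316
finger_force: 30.0
```

Call:
carry_out:
  increments:
    - [255,[4,0,0],0]
    - [255,[4,0,0],0]
    - [255,[0,0,0],0]
    - [255,[0,0,0],0]

```text
time: 14.35
tool_pos: [0.5456, -0.1486, 0.0544]
ee_rot: [3.142, 0.001, -0.159]
wrist_force: [-4.5, 1.1, 4.6]
width: 0.0317
finger_force: 30.0
```

Call:
carry_out:
  increments:
    - [255,[3,0,0],0]
    - [255,[3,0,0],0]
    - [255,[0,0,0],0]
    - [255,[0,0,0],0]

```text
time: 14.75
tool_pos: [0.5504, -0.1493, 0.0545]
ee_rot: [3.142, 0.004, -0.159]
wrist_force: [-7.2, 1.0, 5.4]
width: 0.0313
finger_force: 30.0
```

```bash
python3 look.py w7; python3 - <<'E'
import cv2
im=cv2.imread("pics/w7.png")
cv2.imwrite("pics/w7c.png",cv2.resize(im[0:240,190:450],None,fx=2.3,fy=2.3,interpolation=cv2.INTER_CUBIC))
E
```

```text
14.8 [ 0.5503 -0.1493  0.0545] [-3.1416  0.0036 -0.1586] [-7.6043  1.2243  5.9344] 0.031774610920955945
```

View pics/w7c.png

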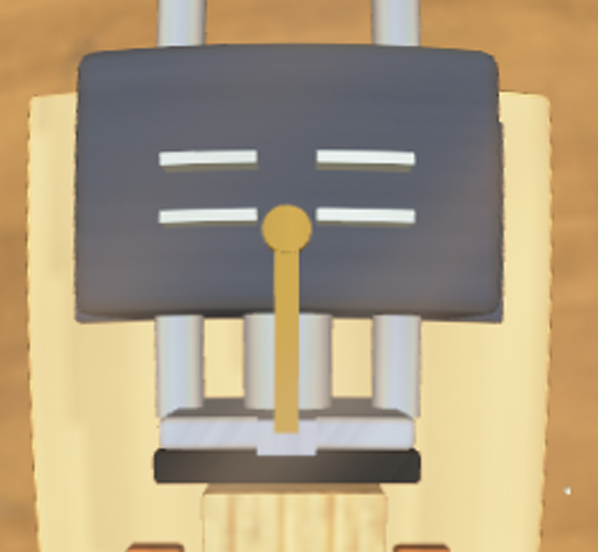

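The close-up shows the pointer ball at row 229, the first mark at 216 and the second at 158. So the slide is about 6 mm and needs about 7 mm more.

Call:
carry_out:
  increments:
    - [255,[3,0,0],0]
    - [255,[3,0,0],0]
    - [255,[2,0,0],0]
    - [255,[0,0,0],0]
    - [255,[0,0,0],0]
    - [255,[0,0,0],0]

```text
time: 15.4
tool_pos: [0.5565, -0.1503, 0.0546]
ee_rot: [-3.142, 0.008, -0.159]
wrist_force: [-13.3, 2.4, 9.9]
width: 0.0315
finger_force: 30.0
```

```bash
python3 look.py w8; python3 - <<'E'
import cv2
im=cv2.imread("pics/w8.png")
cv2.imwrite("pics/w8c.png",cv2.resize(im[0:240,190:450],None,fx=2.3,fy=2.3,interpolation=cv2.INTER_CUBIC))
E
```

```text
15.45 [ 0.5565 -0.1503  0.0546] [-3.1415  0.0077 -0.1586] [-13.6811   2.0112   9.5089] 0.03129544975258327
```

View pics/w8c.png

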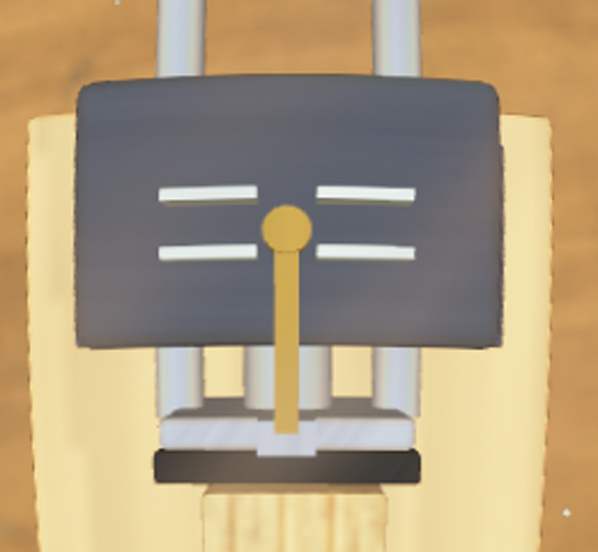

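Call:
carry_out:
  increments:
    - [255,[0,0,-1],0]
    - [255,[0,0,0],0]
    - [255,[0,0,0],0]
    - [255,[0,0,0],0]
    - [255,[0,0,0],0]
    - [255,[0,0,0],0]
    - [255,[0,0,0],0]
    - [255,[0,0,0],0]

```text
time: 16.25
tool_pos: [0.5565, -0.1503, 0.0547]
ee_rot: [-3.141, 0.008, -0.159]
wrist_force: [-11.2, 3.0, 6.0]
width: 0.0312
finger_force: 30.0
```

```bash
python3 look.py w9; python3 - <<'E'
import cv2,numpy as np
from h import *
im=cv2.imread("pics/w9.png")
b,g,r=[x.astype(int) for x in cv2.split(im)]
y=np.argwhere((r-b>70)&(r>150))[:, :]; s=[p for p in y if 300<p[1]<328 and 60<p[0]<140]
print("pointer rows",min(p[0] for p in s)if s else None)
col=b[0:240,270]; print("mark rows",np.where(col[70:125]>150)[0]+70)
im8=cv2.imread("pics/w8.png");print("w8",np.where(im8[70:125,270,0]>150)[0]+70)
E
```

```text
16.3 [ 0.5565 -0.1503  0.0547] [-3.1414  0.008  -0.1587] [-10.8668   1.7995   5.9506] 0.03159097149747177
pointer rows 89
mark rows [ 81  82  83  84  85  86 107 108 109 110 111 112]
w8 [ 81  82  83  84  85  86 107 108 109 110 111 112]
```

The block is stable, with the pointer between the marks. I'm handing the job in now.

```bash
python3 -c "
from bench import robot
print(robot.close_job())"
```

```text
the job is handed in; nothing more can be done
None
```

I pressed the power key and then the zero key fully down and released each. The arm is now holding the thick offcut in the channel against the stop, with the pointer between the marks (about 12 mm of travel), and I handed the job in at about 16 s.

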